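# Snap the freezer box lid shut all round

### The job

The lid of the freezer box is on but its rim is unclipped: go round it with a fingertip and press each of the four raised rim sections down until it clicks shut. Only press: do not grip, lift or tip the box, leave it where it stands, and leave the other things on the cart alone.

Things in the scene. Friction and masses are not known exactly. Their poses are not given: they have to be found in the camera images.
- freezer_box: Freezer food box standing loose on the cart top, 160 (x) x 120 (y) mm, about 0.9 kg, dark grey, with a light grey 168 x 128 mm snap lid. Origin: centre of its underside. The lid's middle panel and four 30 mm square corners are home, tops 82 mm above the cart. Between the corners each side has one hinged rim section, standing up at the start.
- press_a (a point): Point to press on the +x short side's rim section: on its upper face, 22 mm out from its hinge, midway along (moves with it). The section is a light grey plate 4 mm thick, 64 mm along the rim, 30 mm hinge to outer edge, with a 12 mm skirt. Hinge line at x = +54 mm in the box's frame, 80 mm above the cart; when shut the point is 82 mm above the cart, 76 mm from the box's middle.
- section_a (a joint): Angle of the +x short side's section: 0 = unclipped, outer edge about 12 mm above flush; 0.40 rad = shut, flush with panel and corners. Pressing its outer half straight down turns it: it resists with about 4 to 8 N at first (more if pressed fast), then less, snaps over at about 0.26, pulls itself shut and stays. Let go earlier, it springs back up.
- press_b (a point): Point to press on the +y long side's rim section: on its upper face, 22 mm out from its hinge, midway along (moves with it). The section is a light grey plate 4 mm thick, 104 mm along the rim, 30 mm hinge to outer edge, with a 12 mm skirt. Hinge line at y = +34 mm in the box's frame, 80 mm above the cart; when shut the point is 82 mm above the cart, 56 mm from the box's middle.
- section_b (a joint): Angle of the +y long side's section: 0 = unclipped, outer edge about 12 mm above flush; 0.40 rad = shut, flush with panel and corners. Pressing its outer half straight down turns it: it resists with about 4 to 8 N at first (more if pressed fast), then less, snaps over at about 0.26, pulls itself shut and stays. Let go earlier, it springs back up.
- press_c (a point): Point to press on the -x short side's rim section: on its upper face, 22 mm out from its hinge, midway along (moves with it). The section is a light grey plate 4 mm thick, 64 mm along the rim, 30 mm hinge to outer edge, with a 12 mm skirt. Hinge line at x = -54 mm in the box's frame, 80 mm above the cart; when shut the point is 82 mm above the cart, 76 mm from the box's middle.
- section_c (a joint): Angle of the -x short side's section: 0 = unclipped, outer edge about 12 mm above flush; 0.40 rad = shut, flush with panel and corners. Pressing its outer half straight down turns it: it resists with about 4 to 8 N at first (more if pressed fast), then less, snaps over at about 0.26, pulls itself shut and stays. Let go earlier, it springs back up.
- press_d (a point): Point to press on the -y long side's rim section: on its upper face, 22 mm out from its hinge, midway along (moves with it). The section is a light grey plate 4 mm thick, 104 mm along the rim, 30 mm hinge to outer edge, with a 12 mm skirt. Hinge line at y = -34 mm in the box's frame, 80 mm above the cart; when shut the point is 82 mm above the cart, 56 mm from the box's middle.
- section_d (a joint): Angle of the -y long side's section: 0 = unclipped, outer edge about 12 mm above flush; 0.40 rad = shut, flush with panel and corners. Pressing its outer half straight down turns it: it resists with about 4 to 8 N at first (more if pressed fast), then less, snaps over at about 0.26, pulls itself shut and stays. Let go earlier, it springs back up.
- insulator: Red plastic fence-post insulator, a ribbed spool 42 mm in diameter and 58 mm high, standing loose; origin at the centre of its underside. Bystander.
- tile: Yellow ceramic tile 100 x 100 x 9 mm lying flat; origin at the centre of its underside. Bystander.
- plier: Galvanized fence plier about 245 mm long along x, 66 mm wide, 18 mm high, lying flat, head to +x; origin on the cart top in the middle of its length. Bystander.
- bit_case: Hinged aluminium hex bit case lying open flat, 160 (x) x 130 (y) x 20 mm; origin at the centre of its underside. Bystander.
Mind the look-alikes: they are no part of the job. There is more than one size of the freezer_box; the one meant has the size given above.

How it is judged (in metres and radians):
At the end, for the whole second after the job is handed in: All four rim sections are shut (each beyond 0.36 of 0.40 rad), and the box stands at rest and upright on the cart top (within 5 mm and 0.05 rad), within 40 mm of where it began (value of joint each of section_a, section_b, section_c, section_d above 0.36 rad and height (world z) of freezer_box below 0.005 m and angle between freezer_box's own z axis and vertical below 0.05 rad and distance of freezer_box from where it was at the start of the episode below 0.04 m and linear speed of freezer_box below 0.02 m/s); the robot touches nothing.
It fails at once if the box is lifted or tipped (height (world z) of freezer_box above 0.015 m or angle between freezer_box's own z axis and vertical above 0.15 rad).
It fails at once if the box is pushed more than 40 mm from its place (distance of freezer_box from where it was at the start of the episode above 0.04 m).
It fails at once if the insulator, tile, plier or bit case is moved by more than 20 mm (distance of any of insulator, tile, plier, bit_case from where it was at the start of the episode above 0.02 m).
It also fails if it takes over 51 s, if anything falls off the work surface, if the arm or the gripper's body presses on something with over 40 N, if the wrist force passes 120 N, or if a joint passes its speed limit or range.

### The arm

A 6-joint arm with a two-finger parallel gripper is mounted at the origin on the work surface. World frame = base frame: x ahead of the robot, y to its left, z up, the work surface at z = 0. Lengths are in m, angles in degrees, forces in N, time in s.
With the tool pointing down it reaches from about 0.35 to 0.875 m from the base axis. Payload 4.2 kg.
Tool frame: the origin (TCP) lies on the centre line of the jaws, within the pads' length; the fingertips stand 25 mm ahead of it and the grasp point (between the pads) lies 6 mm ahead of it; z points along the fingers, y is the line along which they close (so a half turn about z gives the same grasp; the last joint's range is limited). The gripper opens to 87 mm and grips with 3 to 60 N. Pads are 19 mm wide; open, the fingers measure 117 mm over their backs; the gripper's body (75 mm by 190 mm) begins 51 mm behind the grasp point.
Start: joints at [-53.48, 22.042, 0.453, 0, -68.411, -14.817], TCP at [0.231, -0.581, 0.248] pointing down, gripper open.
Joint ranges: [-179.83, 179.83], [-69.29, 118.12], [-61.27, 80.66], [-181.25, 117.63], [-171.15, -9.14], [-177.46, 177.46]. Speed limits (degrees/s): [159.86, 159.86, 180, 180, 180, 180].

### API

Orientations are given as a 3x3 rotation matrix whose columns are the frame's x, y, z axes.
In Python, from station import r gives the robot as it stands.
- The arm moves only by the tool move_arm, never from a script. Its argument "series" is a list of rows, each an object with "grip": the opening, from 0 (shut) to 1 (fully open); "xyz": the shift along the tool's x, y, z in mm, a list of three; "angular": the turn, a rotation vector about the tool's x, y, z in rad, a list of three. A call has 1 to 10 rows; each row is the pose to reach, as a shift and turn from the pose commanded when the call began, along the tool's axes at that moment; what a row does not reach only later rows make up. A row lasts 1/10 s, in which the tool goes at most 50 mm and 8.59 degrees, less where a joint would pass 70% of its speed; a pose out of reach is approached as far as the arm can. A call with a gripper value outside its range is refused whole. The fingers move at their own pace and stop on an object; the grip force is fixed at half the most. Time passes only in rows, so rows that repeat a pose let the fingers close. It gives the time, the measured TCP pose, the force, the opening and the grip force at its end, in the units of the state.
- r.sense(): the state, without advancing time (a new reading comes with each control period).
- r.capture(name): name is "side" or "top"; returns a dict with "img" (384x512x3 uint8, red, green, blue), "camera_matrix" (3x3 intrinsics, pixels), "k1" (the pictures are not rectified: a ray, as slopes to the right and down, at radius r is drawn at 1 + k1 r^2 times it, then the intrinsics apply), "rvec" (rotation vector, rad) and "tvec" (3), from world to camera coordinates, as OpenCV has them. Camera axes: x right, y down, z forward; pixel columns grow to the right and rows downward; lengths in m; the calibration is good to about 2 mm. A picture is of the moment at which its call begins. There is no depth.
- r.finish_job(): hands the job in; it is judged then, once.
The state is a dict: "time_s": time; "joints": joint angles; "joint_velocities": joint speeds; "effort": joint torques, N m; "tcp_pos": TCP position; "ee_rot": TCP orientation; "wrist_force": force on the tool from outside, world axes, zero at the start; "moment": the same for the moment, N m; "gripper_width": opening from 0.0 (shut) to 1.0 (fully open); "gripper_force": force on a finger pad.
Only numpy, scipy, OpenCV 4.12 (cv2) and the standard library are available. Lean on these libraries where they do the work, as an engineer would, in place of code of your own. Each camera call takes 0.05 s, during which the arm holds its last target. There are 200 camera calls.

## Working session

There is one attempt and no reset: what is moved stays moved. The work goes in short steps, Python scripts to look and compute and a tool call to move; the robot and the scene stay as the last step left them, time stands still between calls to the robot, and variables do not carry over. Pictures are saved under pics/ and viewed, at most 10 in all, crops included, and the job is handed in when it is done.

Besides the shell and the picture viewer there is one more tool, called after ">>>" as name([rows], argument=value, ...), one row to a line, values as JSON. move_arm: Moves the arm, as the interface text tells. Its arguments: {"type":"object","properties":{"series":{"type":"array"}},"required":["series"]}

```bash
mkdir -p pics
cat > h.py <<'E'
import numpy as np, cv2
from station import r
def cap(n,f=None):
    c=r.capture(n)
    if f: cv2.imwrite('pics/'+f,c['img'][:,:,::-1])
    return c
def ray(c,uv):
    K=np.array(c['camera_matrix']);D=np.array([c['k1'],0,0,0,0.])
    p=cv2.undistortPoints(np.array(uv,float).reshape(-1,1,2),K,D).reshape(-1,2)
    R=cv2.Rodrigues(np.array(c['rvec'],float))[0];t=np.array(c['tvec'],float).ravel()
    d=np.c_[p,np.ones(len(p))]@R
    return -R.T@t,d
def onz(c,uv,z):
    o,d=ray(c,uv); return o+d*((z-o[2])/d[:,2])[:,None]
def proj(c,P):
    return cv2.projectPoints(np.array(P,float).reshape(-1,3),np.array(c['rvec'],float),np.array(c['tvec'],float),np.array(c['camera_matrix']),np.array([c['k1'],0,0,0,0.]))[0].reshape(-1,2)
E
python3 - <<'E'
from h import *
for n in('top','side'):
    c=cap(n,n+'0.png'); print(n,c['k1'],ray(c,[[256,192]]))
s=r.sense();print(s['tcp_pos'],s['ee_rot'],s['gripper_width'],s['time_s'])
a=cv2.imread('pics/top0.png')
E
```

```text
top -0.026426701682217058 (array([0.29670773, 0.0803679 , 1.2836212 ]), array([[ 0.16468916, -0.03007582, -0.98600922]]))
side -0.03298375139781709 (array([ 0.32993801, -1.23732188,  0.96675035]), array([[ 0.10341738,  0.81923865, -0.56415883]]))
[ 0.23097506 -0.58023763  0.24657573] [[-9.29157709e-01 -3.69682684e-01 -8.15080511e-04]
 [-3.69683569e-01  9.29156016e-01  1.77694886e-03]
 [ 1.00429735e-04  1.95238761e-03 -9.99998089e-01]] 1.001533755199928 0.1
```

View pics/top0.png

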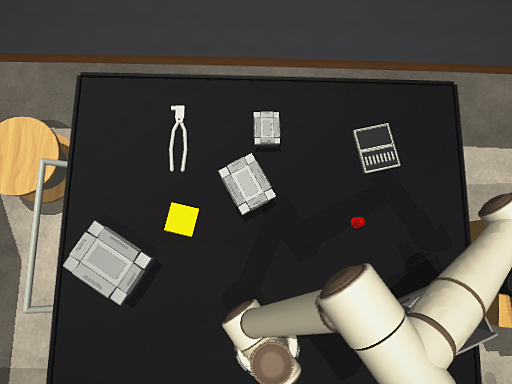

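View pics/side0.png

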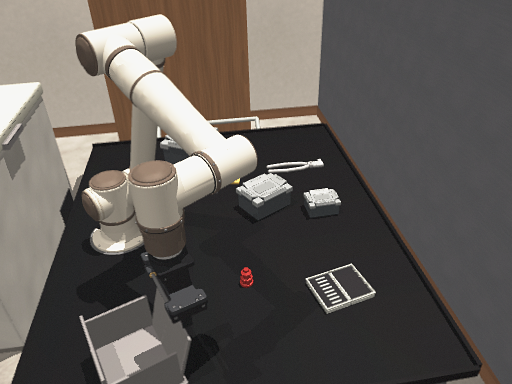

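Top view: three look-alike boxes, at about (108,262), (247,184) and (266,128). The tile is at (181,219), the plier at (178,138), the bit case at (377,148) and the insulator at (358,222). I'll measure the boxes next.

Run:
```python
from h import *
c=cap('top');im=c['img']
g=im.min(axis=2).astype(int);sat=im.max(axis=2).astype(int)-g
m=((g>95)&(sat<25)).astype(np.uint8)
m=cv2.morphologyEx(m,cv2.MORPH_CLOSE,np.ones((3,3)))
for nm,x0,y0,x1,y1 in(('big',60,210,160,310),('mid',210,145,280,222),('small',248,105,286,150)):
    k=np.zeros_like(m);k[y0:y1,x0:x1]=m[y0:y1,x0:x1]
    ct=max(cv2.findContours(k,0,2)[0],key=cv2.contourArea).reshape(-1,2)
    for z in(.082,.06,.11):
        w=onz(c,ct,z)[:,:2].astype(np.float32)
        rc=cv2.minAreaRect(w);print(nm,z,np.round(rc[0],4),np.round(rc[1],4),round(rc[2],1))
# enlarged crops
a=cv2.resize(im[140:228,205:290],None,fx=6.5,fy=6.5,interpolation=cv2.INTER_CUBIC)
cv2.imwrite('pics/mid.png',a[:,:,::-1])
s=cap('side')['img'][165:225,225:305];s=cv2.resize(s,None,fx=8,fy=8,interpolation=cv2.INTER_CUBIC);cv2.imwrite('pics/mids.png',s[:,:,::-1])
```

```text
big 0.082 [0.2634 0.5185] [0.2323 0.1781] 58.5
big 0.06 [0.2628 0.5266] [0.2366 0.1814] 58.5
big 0.11 [0.2642 0.5083] [0.2269 0.174 ] 58.5
mid 0.082 [0.5275 0.0756] [0.1717 0.1315] 30.4
mid 0.06 [0.5317 0.0755] [0.1749 0.134 ] 30.4
mid 0.11 [0.5221 0.0757] [0.1677 0.1285] 30.4
small 0.082 [0.7226 0.0113] [0.1168 0.0879] 2.8
small 0.06 [0.7304 0.0101] [0.1189 0.0895] 2.8
small 0.11 [0.7127 0.0129] [0.1141 0.0858] 2.8
```

View pics/mid.png

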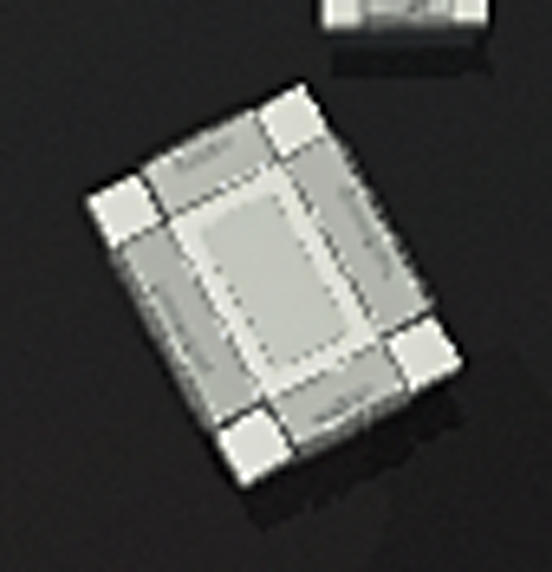

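View pics/mids.png

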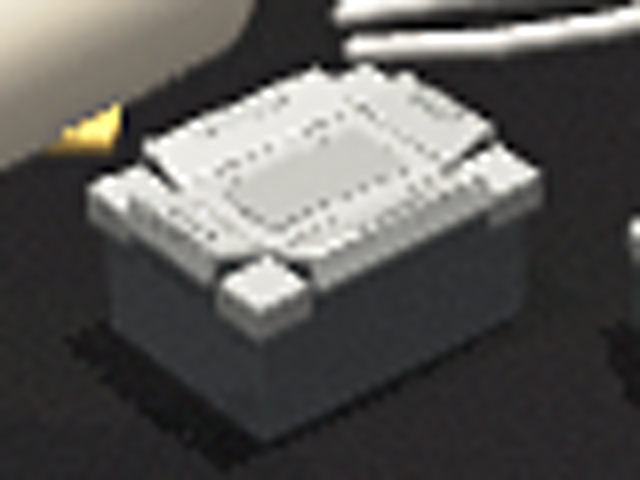

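The middle box at (247,184) measures about 172 x 132 mm at lid height, so it fits the 168 x 128 mm lid. The one at (108,262) is 232 x 178 mm (too big), and the one at (266,128) is about 117 x 88 mm (too small). The crop shows four bright corners and four raised sections. Next I triangulate the corners and work out the press points.

```bash
cat > plan.py <<'E'
from h import *
C=np.array([float(v) for v in __import__('os').environ.get('C','0.5275,0.0756').split(',')]);TH=np.radians(float(__import__('os').environ.get('TH','30.4')))
ex=np.array([np.cos(TH),np.sin(TH)]);ey=np.array([-ex[1],ex[0]])
PR={'a':C+.076*ex,'b':C+.056*ey,'c':C-.076*ex,'d':C-.056*ey}
def shift(p,ztip):
    s=r.sense();R=np.array(s['ee_rot']);t=np.array(s['tcp_pos'])
    return np.round(R.T@(np.r_[p,ztip+.025]-t)*1000,1)
E
python3 - <<'E'
from plan import *
ct,cs=cap('top'),cap('side')
tt=np.array([[305,83],[87,198],[243,488],[462,360]])/6.5+[205,140]-.4
W=onz(ct,tt,.082);print(np.round(W,4),'mean',W.mean(0))
e=W[0]-W[3];f=W[1]-W[2]
for v in(W[1]-W[2],W[0]-W[3],W[1]-W[0],W[2]-W[3]):print(np.linalg.norm(v),np.degrees(np.arctan2(v[1],v[0])))
ss=np.array([[543,178],[90,188]])/8+[225,165]-.4
for i,u in((0,ss[0]),(2,ss[1])):
    o1,d1=ray(ct,tt[i]);o2,d2=ray(cs,u)
    k=np.linalg.lstsq(np.c_[d1[0],-d2[0]],o2-o1,rcond=None)[0]
    print(o1+k[0]*d1[0],o2+k[1]*d2[0])
for k in PR: print(k,PR[k],shift(PR[k],.15))
E
```

```text
[[ 0.6327  0.0606  0.082 ]
 [ 0.5694  0.1717  0.082 ]
 [ 0.4213  0.0887  0.082 ]
 [ 0.4886 -0.0216  0.082 ]] mean [0.52799647 0.07483055 0.082     ]
0.16975657555356322 29.28476381801425
0.1659087160001942 29.678102922058457
0.12792624744027872 119.69146531400222
0.12914973081374523 121.39688009486497
[0.6334891  0.06051634 0.07928869] [0.63082645 0.06062286 0.07854235]
[0.42144885 0.08866438 0.08060026] [0.42260673 0.08866368 0.08072031]
a [0.59305104 0.11405857] [-593.2  511.5   72.5]
b [0.49916211 0.12390077] [-509.6  555.3   72.5]
c [0.46194896 0.03714143] [-442.9  488.5   72.5]
d [0.55583789 0.02729923] [-526.5  444.6   72.5]
```

Corners triangulate to z≈0.080, which agrees with the text. The centre is (0.528, 0.075) and the yaw is about 30°. I'll move over side c with the fingers closed and turned to the box.

>>> move_arm([
  {"grip":0,"xyz":[0,0,-30],"angular":[0,0,0]},
  {"grip":0,"xyz":[-200,220,-30],"angular":[0,0,-0.145]},
  {"grip":0,"xyz":[-443,488,0],"angular":[0,0,-0.145]},
  {"grip":0,"xyz":[-443,488,0],"angular":[0,0,-0.145]},
  {"grip":0,"xyz":[-443,488,0],"angular":[0,0,-0.145]},
  {"grip":0,"xyz":[-443,488,0],"angular":[0,0,-0.145]},
  {"grip":0,"xyz":[-443,488,0],"angular":[0,0,-0.145]},
  {"grip":0,"xyz":[-443,488,0],"angular":[0,0,-0.145]},
  {"grip":0,"xyz":[-443,488,0],"angular":[0,0,-0.145]},
  {"grip":0,"xyz":[-443,488,0],"angular":[0,0,-0.145]},
])

```text
time_s: 1.3
tcp_pos: [0.389, -0.1578, 0.2582]
ee_rot: [[-0.866, -0.5, 0.001], [-0.5, 0.866, -0.0], [-0.001, -0.001, -1.0]]
wrist_force: [0.4, -0.3, -0.1]
gripper_width: 0.174
gripper_force: 0.0
```

```bash
C=0.528,0.075 TH=30 python3 - <<'E'
from plan import *
s=r.sense();print(s['tcp_pos'],np.round(s['ee_rot'],4),s['wrist_force'],s['gripper_width'])
for k in PR: print(k,PR[k],shift(PR[k],.11))
E
```

```text
[ 0.38900946 -0.15777658  0.25823017] [[-8.659e-01 -5.001e-01  1.400e-03]
 [-5.001e-01  8.659e-01 -0.000e+00]
 [-1.200e-03 -7.000e-04 -1.000e+00]] [ 0.40024614 -0.34646472 -0.14106711] 0.17442418922163336
a [0.59381793 0.113     ] [-312.6  132.1  123.5]
b [0.5        0.12349742] [-236.6  188.1  123.4]
c [0.46218207 0.037     ] [-160.6  132.2  123.3]
d [0.556      0.02650258] [-236.6   76.1  123.5]
```

>>> move_arm([
  {"grip":0,"xyz":[-50,40,0],"angular":[0,0,0]},
  {"grip":0,"xyz":[-90,75,20],"angular":[0,0,0]},
  {"grip":0,"xyz":[-130,105,55],"angular":[0,0,0]},
  {"grip":0,"xyz":[-160,132,90],"angular":[0,0,0]},
  {"grip":0,"xyz":[-160,132,113],"angular":[0,0,0]},
  {"grip":0,"xyz":[-160,132,113],"angular":[0,0,0]},
  {"grip":0,"xyz":[-160,132,113],"angular":[0,0,0]},
])

```text
time_s: 2.0
tcp_pos: [0.4611, 0.0348, 0.1443]
ee_rot: [[-0.865, -0.502, -0.002], [-0.502, 0.865, -0.001], [0.002, -0.0, -1.0]]
wrist_force: [0.3, -0.2, -0.0]
gripper_width: 0.005
gripper_force: 0.0
```

```bash
C=0.528,0.075 TH=30 python3 - <<'E'
from plan import *
c=cap('side');d=cap('top')
s=r.sense();print(s['tcp_pos'],s['wrist_force'],s['gripper_width'])
for k in PR: print(k,shift(PR[k],.083))
f=lambda im,y,x:cv2.resize(im[y:y+100,x:x+130],None,fx=4,fy=4,interpolation=cv2.INTER_CUBIC)
cv2.imwrite('pics/c1.png',f(c['img'],130,195)[:,:,::-1])
E
```

```text
[0.46199322 0.03432287 0.14620609] [-0.31865149 -0.93893696 -0.21688839] 0.005677880106582466
a [-153.4    2.3   38.6]
b [-77.4  58.3  38.3]
c [-1.4  2.3 38.2]
d [-77.4 -53.7  38.4]
```

View pics/c1.png

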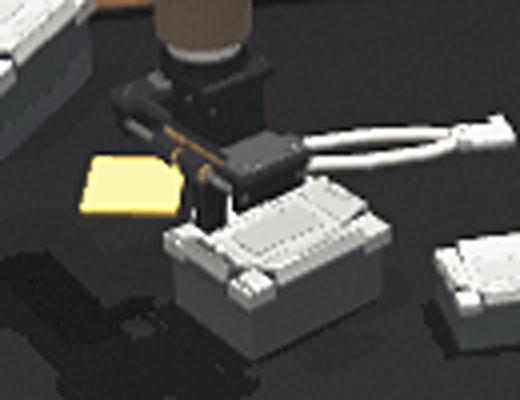

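The crop shows the closed fingers at (210,220), over the raised near-left section (c), clear of the other things. Pressing down slowly.

>>> move_arm([
  {"grip":0,"xyz":[-1,2,12],"angular":[0,0,0]},
  {"grip":0,"xyz":[-1,2,20],"angular":[0,0,0]},
  {"grip":0,"xyz":[-1,2,23],"angular":[0,0,0]},
  {"grip":0,"xyz":[-1,2,25],"angular":[0,0,0]},
  {"grip":0,"xyz":[-1,2,27],"angular":[0,0,0]},
  {"grip":0,"xyz":[-1,2,29],"angular":[0,0,0]},
  {"grip":0,"xyz":[-1,2,31],"angular":[0,0,0]},
])

```text
time_s: 2.8
tcp_pos: [0.4603, 0.036, 0.1144]
ee_rot: [[-0.866, -0.5, -0.002], [-0.5, 0.866, -0.002], [0.003, -0.0, -1.0]]
wrist_force: [-2.8, -3.5, 4.4]
gripper_width: 0.006
gripper_force: 2.5
```

>>> move_arm([
  {"grip":0,"xyz":[0,0,2],"angular":[0,0,0]},
  {"grip":0,"xyz":[0,0,4],"angular":[0,0,0]},
  {"grip":0,"xyz":[0,0,6],"angular":[0,0,0]},
  {"grip":0,"xyz":[0,0,8],"angular":[0,0,0]},
  {"grip":0,"xyz":[0,0,8],"angular":[0,0,0]},
])

```text
time_s: 3.3
tcp_pos: [0.4617, 0.0372, 0.1072]
ee_rot: [[-0.865, -0.501, 0.001], [-0.501, 0.865, -0.0], [-0.001, -0.001, -1.0]]
wrist_force: [-4.7, -0.3, 11.6]
gripper_width: 0.005
gripper_force: 5.9
```

Contact is confirmed and the tip is at flush height. Lifting and going to d.

>>> move_arm([
  {"grip":0,"xyz":[0,0,-15],"angular":[0,0,0]},
  {"grip":0,"xyz":[0,0,-38],"angular":[0,0,0]},
  {"grip":0,"xyz":[-38,-28,-38],"angular":[0,0,0]},
  {"grip":0,"xyz":[-76,-56,-38],"angular":[0,0,0]},
  {"grip":0,"xyz":[-76,-56,-38],"angular":[0,0,0]},
  {"grip":0,"xyz":[-76,-56,-38],"angular":[0,0,0]},
])

```text
time_s: 3.9
tcp_pos: [0.5553, 0.0263, 0.1426]
ee_rot: [[-0.866, -0.499, -0.002], [-0.499, 0.866, -0.0], [0.001, 0.001, -1.0]]
wrist_force: [-0.9, -0.3, 0.5]
gripper_width: 0.009
gripper_force: 0.0
```

```bash
C=0.528,0.075 TH=30 python3 - <<'E'
from plan import *
c=cap('side')
s=r.sense();print(s['tcp_pos'],s['wrist_force'])
for k in PR: print(k,shift(PR[k],.082))
f=lambda im,y,x:cv2.resize(im[y:y+100,x:x+130],None,fx=5,fy=5,interpolation=cv2.INTER_CUBIC)
cv2.imwrite('pics/c2.png',f(c['img'],130,195)[:,:,::-1])
E
```

```text
[0.55430793 0.0263037  0.14288453] [-0.53966196 -0.175059    0.39873006]
a [-77.6  55.3  35.8]
b [ -1.6 111.3  36. ]
c [74.4 55.3 36.1]
d [-1.6 -0.7 35.9]
```

View pics/c2.png

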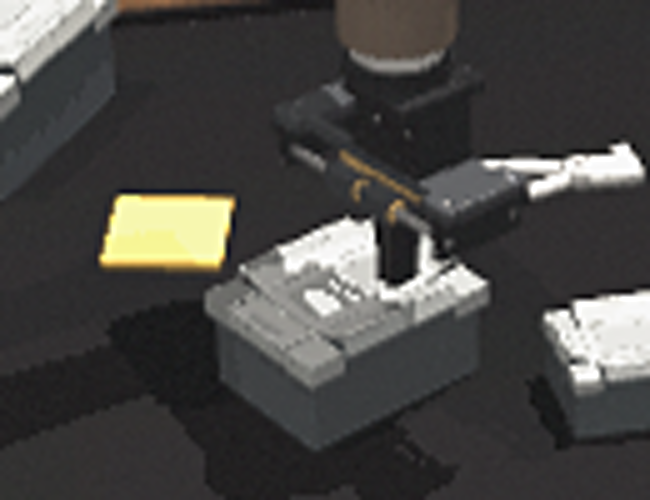

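The crop shows section c at (265,330), shut flush between its corners. The finger is over d at (398,270). Pressing d.

>>> move_arm([
  {"grip":0,"xyz":[-1,0,10],"angular":[0,0,0]},
  {"grip":0,"xyz":[-1,0,18],"angular":[0,0,0]},
  {"grip":0,"xyz":[-1,0,21],"angular":[0,0,0]},
  {"grip":0,"xyz":[-1,0,23],"angular":[0,0,0]},
  {"grip":0,"xyz":[-1,0,25],"angular":[0,0,0]},
  {"grip":0,"xyz":[-1,0,27],"angular":[0,0,0]},
  {"grip":0,"xyz":[-1,0,29],"angular":[0,0,0]},
  {"grip":0,"xyz":[-1,0,31],"angular":[0,0,0]},
  {"grip":0,"xyz":[-1,0,33],"angular":[0,0,0]},
])

```text
time_s: 4.85
tcp_pos: [0.5567, 0.0266, 0.1117]
ee_rot: [[-0.866, -0.5, 0.002], [-0.5, 0.866, -0.0], [-0.002, -0.001, -1.0]]
wrist_force: [1.8, -0.5, 2.4]
gripper_width: 0.001
gripper_force: 0.9
```

>>> move_arm([
  {"grip":0,"xyz":[0,0,2],"angular":[0,0,0]},
  {"grip":0,"xyz":[0,0,3],"angular":[0,0,0]},
  {"grip":0,"xyz":[0,0,3],"angular":[0,0,0]},
])

```text
time_s: 5.15
tcp_pos: [0.5555, 0.0271, 0.1074]
ee_rot: [[-0.866, -0.5, -0.001], [-0.5, 0.866, 0.0], [0.001, 0.001, -1.0]]
wrist_force: [0.5, 0.2, 0.0]
gripper_width: 0.008
gripper_force: 0.2
```

Force rose and then fell to zero at flush height, so d snapped over. On to a.

>>> move_arm([
  {"grip":0,"xyz":[0,0,-15],"angular":[0,0,0]},
  {"grip":0,"xyz":[0,0,-36],"angular":[0,0,0]},
  {"grip":0,"xyz":[-38,28,-36],"angular":[0,0,0]},
  {"grip":0,"xyz":[-76,56,-36],"angular":[0,0,0]},
  {"grip":0,"xyz":[-76,56,-36],"angular":[0,0,0]},
  {"grip":0,"xyz":[-76,56,-36],"angular":[0,0,0]},
])

```text
time_s: 5.75
tcp_pos: [0.5934, 0.1144, 0.1429]
ee_rot: [[-0.865, -0.501, -0.002], [-0.501, 0.865, -0.0], [0.001, 0.001, -1.0]]
wrist_force: [-0.7, -0.6, -0.7]
gripper_width: 0.001
gripper_force: 0.0
```

>>> move_arm([
  {"grip":0,"xyz":[0,0,10],"angular":[0,0,0]},
  {"grip":0,"xyz":[0,0,18],"angular":[0,0,0]},
  {"grip":0,"xyz":[0,0,21],"angular":[0,0,0]},
  {"grip":0,"xyz":[0,0,23],"angular":[0,0,0]},
  {"grip":0,"xyz":[0,0,25],"angular":[0,0,0]},
  {"grip":0,"xyz":[0,0,27],"angular":[0,0,0]},
  {"grip":0,"xyz":[0,0,29],"angular":[0,0,0]},
  {"grip":0,"xyz":[0,0,31],"angular":[0,0,0]},
  {"grip":0,"xyz":[0,0,33],"angular":[0,0,0]},
])

```text
time_s: 6.65
tcp_pos: [0.5951, 0.114, 0.1117]
ee_rot: [[-0.866, -0.501, 0.004], [-0.501, 0.866, 0.001], [-0.004, -0.001, -1.0]]
wrist_force: [1.7, -0.1, 2.3]
gripper_width: 0.007
gripper_force: 1.1
```

>>> move_arm([
  {"grip":0,"xyz":[0,0,2],"angular":[0,0,0]},
  {"grip":0,"xyz":[0,0,3],"angular":[0,0,0]},
  {"grip":0,"xyz":[0,0,3],"angular":[0,0,0]},
])

```text
time_s: 6.95
tcp_pos: [0.5928, 0.1133, 0.1074]
ee_rot: [[-0.866, -0.5, -0.002], [-0.5, 0.866, -0.001], [0.002, 0.001, -1.0]]
wrist_force: [-1.0, -0.0, 3.4]
gripper_width: 0.008
gripper_force: 1.5
```

Next b: shift (+76, +56).

>>> move_arm([
  {"grip":0,"xyz":[0,0,-15],"angular":[0,0,0]},
  {"grip":0,"xyz":[0,0,-36],"angular":[0,0,0]},
  {"grip":0,"xyz":[38,28,-36],"angular":[0,0,0]},
  {"grip":0,"xyz":[76,56,-36],"angular":[0,0,0]},
  {"grip":0,"xyz":[76,56,-36],"angular":[0,0,0]},
  {"grip":0,"xyz":[76,56,-36],"angular":[0,0,0]},
])

```text
time_s: 7.55
tcp_pos: [0.4985, 0.1237, 0.1436]
ee_rot: [[-0.865, -0.501, -0.001], [-0.501, 0.865, -0.001], [0.001, 0.0, -1.0]]
wrist_force: [0.2, -0.1, -0.0]
gripper_width: 0.004
gripper_force: 0.0
```

>>> move_arm([
  {"grip":0,"xyz":[0,0,10],"angular":[0,0,0]},
  {"grip":0,"xyz":[0,0,18],"angular":[0,0,0]},
  {"grip":0,"xyz":[0,0,21],"angular":[0,0,0]},
  {"grip":0,"xyz":[0,0,23],"angular":[0,0,0]},
  {"grip":0,"xyz":[0,0,25],"angular":[0,0,0]},
  {"grip":0,"xyz":[0,0,27],"angular":[0,0,0]},
  {"grip":0,"xyz":[0,0,29],"angular":[0,0,0]},
  {"grip":0,"xyz":[0,0,31],"angular":[0,0,0]},
  {"grip":0,"xyz":[0,0,33],"angular":[0,0,0]},
])

```text
time_s: 8.45
tcp_pos: [0.5003, 0.1243, 0.1113]
ee_rot: [[-0.866, -0.5, 0.002], [-0.5, 0.866, 0.001], [-0.002, 0.0, -1.0]]
wrist_force: [-0.9, 2.0, 2.5]
gripper_width: 0.003
gripper_force: 0.8
```

>>> move_arm([
  {"grip":0,"xyz":[0,0,2],"angular":[0,0,0]},
  {"grip":0,"xyz":[0,0,3],"angular":[0,0,0]},
  {"grip":0,"xyz":[0,0,3],"angular":[0,0,0]},
])

```text
time_s: 8.75
tcp_pos: [0.4997, 0.1236, 0.1075]
ee_rot: [[-0.866, -0.5, -0.001], [-0.5, 0.866, -0.0], [0.001, -0.0, -1.0]]
wrist_force: [-0.7, -0.3, 1.0]
gripper_width: 0.009
gripper_force: 0.0
```

>>> move_arm([
  {"grip":0,"xyz":[0,0,-20],"angular":[0,0,0]},
  {"grip":0,"xyz":[0,0,-60],"angular":[0,0,0]},
  {"grip":0,"xyz":[0,0,-110],"angular":[0,0,0]},
  {"grip":0,"xyz":[0,-50,-110],"angular":[0,0,0]},
  {"grip":0,"xyz":[0,-100,-110],"angular":[0,0,0]},
  {"grip":0,"xyz":[0,-150,-110],"angular":[0,0,0]},
  {"grip":0,"xyz":[0,-200,-110],"angular":[0,0,0]},
  {"grip":0,"xyz":[0,-250,-110],"angular":[0,0,0]},
  {"grip":0,"xyz":[0,-280,-110],"angular":[0,0,0]},
  {"grip":0,"xyz":[0,-280,-110],"angular":[0,0,0]},
])

```text
time_s: 9.75
tcp_pos: [0.6408, -0.1222, 0.2162]
ee_rot: [[-0.868, -0.496, -0.001], [-0.496, 0.868, -0.001], [0.002, 0.0, -1.0]]
wrist_force: [0.7, 0.0, 0.2]
gripper_width: 0.003
gripper_force: 0.0
```

Run:
```python
from h import *
c=cap('side');d=cap('top')
f=lambda im,y,x:cv2.resize(im[y:y+80,x:x+90],None,fx=4.4,fy=6,interpolation=cv2.INTER_CUBIC)
a=np.hstack([f(c['img'],155,220),f(d['img'],145,203)]);cv2.imwrite('pics/c3.png',a[:,:,::-1])
```

```text
(no output)
```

View pics/c3.png

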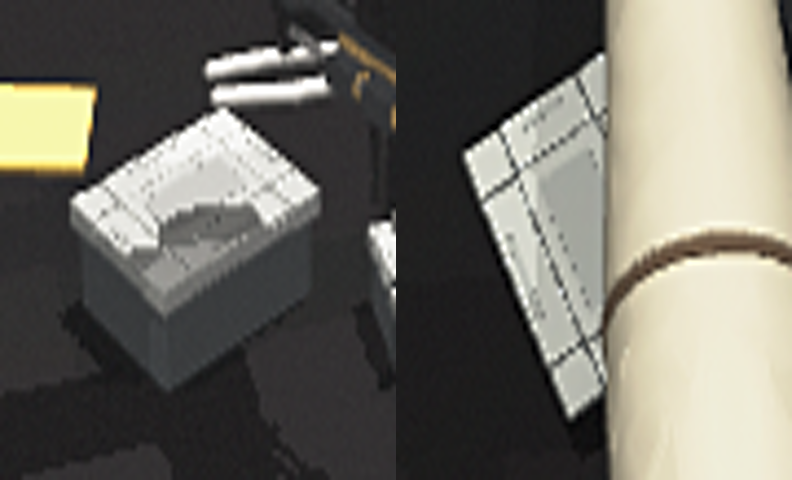

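The side view shows the lid with a flat, unbroken outline: corners at (75,200), (222,108), (320,190) and (165,310), with all four sections flush. The box has not moved, and the arm is clear. Handing in.

```bash
python3 -c "
from station import r
print(r.finish_job())"
```

```text
the job is handed in; nothing more can be done
None
```

I pressed all four rim sections of the 160 x 120 mm freezer box, and all four look shut in the final side view, with the box in place and nothing else touched; the job is handed in at about 10 s, but no verdict came back.

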